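# Shift the round-bottomed refill flasks home into their dished cups

## Robot

A 6-joint arm with a two-finger parallel gripper is mounted at the origin on the work surface. World frame = base frame: x ahead of the robot, y to its left, z up, the work surface at z = 0. Lengths are in mm, angles in rad, forces in N, time in s.
With the tool pointing down it reaches from about 275 to 825 mm from the base axis. Payload 4.9 kg.
Tool frame: the origin (TCP) lies on the centre line of the jaws, within the pads' length; the fingertips stand tip_reach ahead of it and the grasp point (between the pads) is the TCP (tip_reach is the distance from the TCP to the fingertips, in mm); z points along the fingers, x is the direction in which the jaws open and shut, and the axes are right-handed (so a half turn about z gives the same grasp; the last joint's range is limited). The gripper opens to 85 mm and grips with 20 to 120 N. Pads are 22 mm wide; open, the fingers measure 114 mm over their backs; the gripper's body (76 mm by 85 mm) begins 54 mm behind the grasp point. The pads swing forward as they close: fully open they stand 13 mm farther back than shut.
Start: joints at [1.212, 0.326, -0.193, 1.052, 0, 1.437], TCP at [122.594, 536.18, 250.281] pointing down, gripper open.
Joint ranges: [-2.65, 2.65], [-0.97, 1.79], [-1.3, 1.35], [-1.93, 2.1], [-1.47, 1.37], [-3.14, 3.14]. Speed limits (rad/s): [2.57, 2.57, 3.14, 3.14, 3.14, 3.14].

## Interface

Orientations are given as [roll, pitch, yaw] about the fixed x, y, z axes, in that order (R = Rz(yaw) Ry(pitch) Rx(roll)).
In Python, from plant import observe, camera, get_calibration, job_done, regions_of, tip_reach gives the robot as it stands.
- The arm moves only by the tool move_arm, never from a script. Its argument "plan" is a list of rows, each a list of 2 entries, a list of its own where there are three numbers: the shift along the world's x, y, z in m, then the turn, a rotation vector about the world's x, y, z in rad. In form: [[[dx, dy, dz], [rx, ry, rz]], ...]. A call has 1 to 10 rows; each row is the pose to reach, as a shift and turn from the pose commanded when the call began; what a row does not reach only later rows make up. A row lasts 1/8 s, in which the tool goes at most 62.5 mm and 10.7 degrees, less where a joint would pass 70% of its speed; a pose out of reach is approached as far as the arm can. A call with a gripper value outside its range is refused whole. "jaw" is the opening, from -1 (shut) to 1 (fully open), set as the call begins (left out, the last holds). The fingers move at their own pace and stop on an object; "squeeze" is the grip in N (left out, the last holds). Time passes only in rows, so rows that repeat a pose let the fingers close. It gives the time, the measured TCP pose, the force and the opening at its end, in the units of the state.
- observe(): the state, without advancing time (a new reading comes with each control period).
- camera(name): name is "scene" or "top" or "wrist"; returns the picture (384x512x3 uint8, blue, green, red); there is no depth.
- get_calibration(name): a dict with "intrinsics" (3x3 intrinsics, pixels), "R" (3x3) and "t" (3): a world point X has camera coordinates R X + t; the wrist camera has in their place "T_tool_cam" (4x4, takes a point from camera to tool coordinates, whose origin is the TCP and whose axes are the tool frame's). Camera axes: x right, y down, z forward; pixel columns grow to the right and rows downward; lengths in mm; the calibration is good to about 2 mm. A picture is of the moment at which its call begins: read the wrist's pose just before it. get_calibration takes no time and is no camera call.
- job_done(): hands the job in, once; it reports no verdict.
Trained networks look in the newest picture that a camera, given by its name, has taken for a name from the list of things; names that differ only in an ending like _2 or _b are one class to them, and where a whole thing is asked for, a point or a joint stands for the part that bears it (a point fixed in the world has none). Each returns a list of dicts, best first, with "confidence" (0 to 1); they miss things now and then, are a little off and sometimes report something else, mostly with a low value. They report only what shows in the picture. A call takes as long as a camera call. They do not tell look-alikes from the thing itself.
- regions_of(camera, target): "region" (384x512 bool, what is visible of it) and "location" ([column, row] in pixels, amid what is visible of it).
The state is a dict: "clock": time; "joints": joint angles; "joint_vel": joint speeds; "tau": joint torques, N m; "tcp_pos": TCP position; "tool_rot": TCP orientation; "wrist_force": force on the tool from outside, world axes, zero at the start; "ft_torque": the same for the moment, N m; "finger_gap": finger opening in mm.
Only numpy, scipy, OpenCV 4.12 (cv2) and the standard library are available. Lean on these libraries where they do the work, as an engineer would, in place of code of your own. Each camera call takes 0.05 s, during which the arm holds its last target.

## Task

The round-bottomed refill flasks in the cleaning caddy stand in cups one size too big: put the small flask into the small cup, the middle flask into the middle cup, and the large flask from the worktop into the large cup, so that each stands upright and fully home in the dished cup of its own size. Set them down gently rather than dropping them, never tip them over, and leave the roll of wipes, the spray bottle and the tub where they are.

Things in the scene. Friction and masses are not known exactly. Their poses are not given: they have to be found in the camera images.
- flask_l_mid (a point): Large refill flask: amber, 80 mm wide, 145 tall, ~400 g. On top a black cap 36 wide, 33 high, alike on all; the shoulder begins 36 below the top. Domed bottom: tapers over its lowest 36 to a flat foot 36 wide. Point: on its axis half-way up, 72.5 above the foot, 56.0 below the cap's middle. z: axis, up. Starts on the worktop, left or right of the caddy.
- flask_m_mid (a point): Middle refill flask: amber, 68 mm wide, 125 tall, ~280 g. On top a black cap 36 wide, 33 high, alike on all; the shoulder begins 36 below the top. Domed bottom: tapers over its lowest 31 to a flat foot 31 wide. Point: on its axis half-way up, 62.5 above the foot, 46.0 below the cap's middle. z: axis, up. Starts loose in the large cup.
- flask_s_mid (a point): Small refill flask: amber, 56 mm wide, 105 tall, ~180 g. On top a black cap 36 wide, 33 high, alike on all; the shoulder begins 36 below the top. Domed bottom: tapers over its lowest 25 to a flat foot 25 wide. Point: on its axis half-way up, 52.5 above the foot, 36.0 below the cap's middle. z: axis, up. Starts loose in the middle cup.
- cup_l_seat (a point): Large dished cup, for the large flask: grey, fixed in the caddy, a conical dish 74 mm across inside at the rim, 26 deep; a flask let go a few mm off-centre slides to the middle (about 1 mm of play). Point: middle of the dish's flat floor, where the middle of the flask's foot rests when fully home; the rim is 26 above it. z up.
- cup_m_seat (a point): Middle dished cup, for the middle flask: grey, fixed in the caddy, a conical dish 63 mm across inside at the rim, 22 deep; a flask let go a few mm off-centre slides to the middle (about 1 mm of play). Point: middle of the dish's flat floor, where the middle of the flask's foot rests when fully home; the rim is 22 above it. z up.
- cup_s_seat (a point): Small dished cup, for the small flask: grey, fixed in the caddy, a conical dish 52 mm across inside at the rim, 18 deep; a flask let go a few mm off-centre slides to the middle (about 1 mm of play). Point: middle of the dish's flat floor, where the middle of the flask's foot rests when fully home; the rim is 18 above it. z up.
- caddy: White plastic tray fixed to the worktop, 130 mm (its x) by 330 mm (its y), side walls 45 mm and end walls 60 mm high. It carries the three cups in one row along its y axis, about 105 mm apart, in any order. Origin at the centre of its underside; the cup floors lie 13 mm above it.
- roll: Bystander: upright roll of wipes on a round stand, 250 mm tall, 90 mm in diameter (stand 100 mm), loose, beside one end of the caddy. Origin at the centre of its underside.
- spray: Bystander: trigger spray bottle, 244 mm tall, body 72 mm in diameter, its nozzle and trigger reaching 51 mm from its axis along its own -x, loose, beside the other end of the caddy. Origin at the centre of its underside.
- tub: Bystander: squat lidded tub, 88 mm in diameter, 82 mm tall, loose, on the worktop on the side of the caddy away from the large flask. Origin at the centre of its underside.
Things that resemble listed ones, but are neither listed nor needed, are in the scene too. Leave any blue or turquoise look-alike of the part that bears flask_s_mid alone.

How it is judged:
By the outcome, as a careful person would: the job done as asked, in the order asked, and still so for the second after the job is handed in, with the robot touching nothing.
It also fails if it takes over 70 s, if anything falls off the work surface, if the arm or the gripper's body presses on something with over 40 N, if the wrist force passes 120 N, or if a joint passes its speed limit or range.

## Working session

There is one attempt and no reset: what is moved stays moved. The work goes in short steps, Python scripts to look and compute and a tool call to move; the robot and the scene stay as the last step left them, time stands still between calls to the robot, and variables do not carry over. Pictures are saved under pics/ and viewed, and the job is handed in when it is done.

Besides the shell and the picture viewer there is one more tool, called after "Call:" as name(argument=value, ...) on one line, values as JSON. move_arm: Moves the arm, as the interface text tells. Its arguments: {"type":"object","properties":{"plan":{"type":"array","items":{"type":"array"}},"jaw":{"type":"number"},"squeeze":{"type":"number"}},"required":["plan"]}

```bash
ls; mkdir -p pics
python3 - <<'E'
from plant import *
import cv2, numpy as np
s=observe(); print({k:np.round(v,3) for k,v in s.items()}); print(tip_reach if not callable(tip_reach) else tip_reach())
for n in ("scene","top"):
    im=camera(n); cv2.imwrite(f"pics/{n}0.png",im)
    c=get_calibration(n); print(n,np.round(c["intrinsics"],1).tolist(),np.round(c["R"],3).tolist(),np.round(c["t"],1).tolist())
print(np.round(get_calibration("wrist")["T_tool_cam"],3))
E
```

```text
pics
{'clock': np.float64(0.0), 'joints': array([ 1.212,  0.327, -0.194,  1.052,  0.   ,  1.437]), 'joint_vel': array([-0.001, -0.   , -0.   ,  0.   ,  0.   ,  0.   ]), 'tau': array([ 2.0000e-03, -4.4339e+01,  2.6244e+01,  1.5000e-02, -0.0000e+00,
        0.0000e+00]), 'tcp_pos': array([122.412, 535.644, 249.497]), 'tool_rot': array([-3.141e+00,  2.000e-03,  1.346e+00]), 'wrist_force': array([-1.019,  0.56 ,  0.492]), 'ft_torque': array([ 0.058,  0.022, -0.023]), 'finger_gap': np.float64(85.203)}
19.0
scene [[496.5, 0.0, 256.6], [0.0, 496.5, 188.0], [0.0, 0.0, 1.0]] [[0.356, 0.935, 0.016], [0.545, -0.193, -0.816], [-0.76, 0.299, -0.578]] [-217.0, -238.2, 1897.4]
top [[351.5, 0.0, 255.6], [0.0, 351.5, 190.6], [0.0, 0.0, 1.0]] [[-0.023, -1.0, -0.006], [-0.981, 0.023, -0.191], [0.191, 0.001, -0.982]] [31.7, 600.7, 1036.6]
[[ 1.00000e+00  1.00000e-03  1.00000e-03 -2.65000e-01]
 [-1.00000e-03  9.63000e-01  2.71000e-01 -7.00360e+01]
 [-1.00000e-03 -2.71000e-01  9.63000e-01 -1.24306e+02]
 [ 0.00000e+00  0.00000e+00  0.00000e+00  1.00000e+00]]
```

View pics/scene0.png

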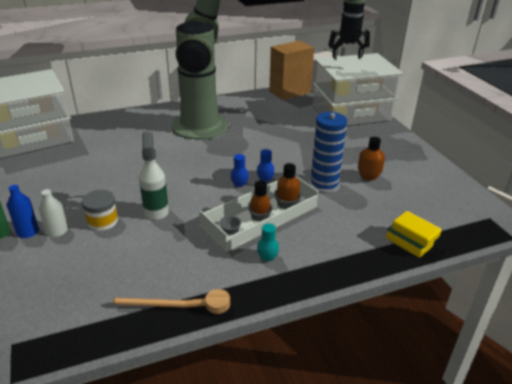

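View pics/top0.png

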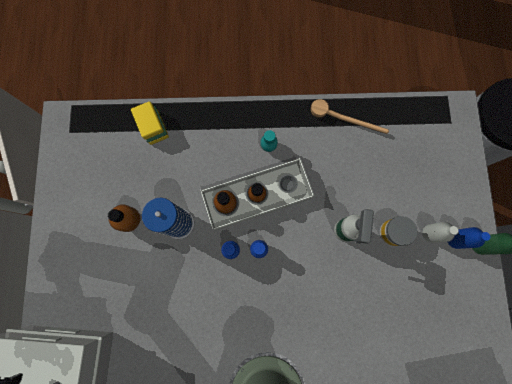

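```bash
cat > h.py <<'E'
import numpy as np, cv2
from plant import *
def ray(n,uv,pose=None):
    c=get_calibration(n); K=np.array(c["intrinsics"])
    d=np.linalg.inv(K)@np.array([uv[0],uv[1],1.])
    if n=="wrist":
        from scipy.spatial.transform import Rotation as Ro
        T=np.array(c["T_tool_cam"]); p,r=pose
        Rt=Ro.from_euler('xyz',r).as_matrix()
        return p+Rt@T[:3,3], Rt@T[:3,:3]@d
    R=np.array(c["R"]);t=np.array(c["t"]); return -R.T@t, R.T@d
def atz(n,uv,z,pose=None):
    o,d=ray(n,uv,pose); return o+d*(z-o[2])/d[2]
def tri(obs):
    A=0;b=0
    for n,uv,*p in obs:
        o,d=ray(n,uv,*p); d=d/np.linalg.norm(d); P=np.eye(3)-np.outer(d,d); A=A+P;b=b+P@o
    return np.linalg.solve(A,b)
def proj(n,X,pose=None):
    c=get_calibration(n);K=np.array(c["intrinsics"])
    if n=="wrist":
        from scipy.spatial.transform import Rotation as Ro
        T=np.array(c["T_tool_cam"]); p,r=pose
        Rt=Ro.from_euler('xyz',r).as_matrix()
        x=T[:3,:3].T@(Rt.T@(np.array(X)-p)-T[:3,3])
    else: x=np.array(c["R"])@np.array(X)+np.array(c["t"])
    q=K@x; return q[:2]/q[2]
E
python3 - <<'E'
from h import *
for n in ("top","scene"):
    im=camera(n)
    for t in ("flask_l_mid","flask_m_mid","flask_s_mid","caddy","roll","spray","tub","cup_s_seat","cup_l_seat","cup_m_seat"):
        try:
            for r in regions_of(n,t)[:3]:
                m=r["region"]; ys,xs=np.where(m)
                print(n,t,round(r["confidence"],2),np.round(r["location"],1),m.sum(),(xs.min(),xs.max(),ys.min(),ys.max()) if len(xs) else '')
        except Exception as e: print(t,e)
    big=cv2.resize(im[110:270,95:425] if n=="top" else im[90:270,130:420],None,fx=2.4,fy=2.4,interpolation=cv2.INTER_CUBIC); cv2.imwrite(f"pics/{n}_z.png",big)
for n in ("top","scene"): print(ray(n,(0,0))[0])
E
```

```text
top flask_l_mid 0.6 [123.3 215.8] 715 (np.int64(108), np.int64(139), np.int64(204), np.int64(231))
top flask_m_mid 0.74 [227.3 201.5] 399 (np.int64(214), np.int64(235), np.int64(190), np.int64(212))
top flask_s_mid 0.72 [227.9 251.9] 254 (np.int64(221), np.int64(239), np.int64(241), np.int64(257))
top flask_s_mid 0.61 [261.4 251.9] 267 (np.int64(250), np.int64(267), np.int64(240), np.int64(257))
top flask_s_mid 0.54 [256.5 193.2] 274 (np.int64(248), np.int64(265), np.int64(183), np.int64(201))
top roll 0.58 [170.  216.6] 1582 (np.int64(142), np.int64(196), np.int64(197), np.int64(238))
top roll 0.45 [225.8 202. ] 427 (np.int64(214), np.int64(235), np.int64(190), np.int64(212))
top spray 0.71 [356.  226.1] 978 (np.int64(334), np.int64(372), np.int64(210), np.int64(242))
top tub 0.63 [395.7 228.8] 946 (np.int64(379), np.int64(417), np.int64(215), np.int64(245))
top tub 0.58 [226.6 201.9] 429 (np.int64(214), np.int64(236), np.int64(190), np.int64(213))
top tub 0.29 [258.4 191.3] 284 (np.int64(248), np.int64(265), np.int64(182), np.int64(201))
top cup_l_seat 0.6 [397.1 229. ] 900 (np.int
[... 833 characters left out ...]
(191), np.int64(209))
scene roll 0.94 [329.5 155. ] 2375 (np.int64(308), np.int64(346), np.int64(112), np.int64(193))
scene spray 0.95 [153.  184.1] 1669 (np.int64(140), np.int64(168), np.int64(132), np.int64(219))
scene spray 0.2 [101.3 210.1] 1121 (np.int64(83), np.int64(116), np.int64(190), np.int64(230))
scene cup_s_seat 0.91 [232.  227.9] 321 (np.int64(220), np.int64(240), np.int64(216), np.int64(235))
scene cup_l_seat 0.62 [281.3 202.1] 185 (np.int64(274), np.int64(300), np.int64(190), np.int64(209))
scene cup_m_seat 0.56 [258.9 213.6] 168 (np.int64(248), np.int64(272), np.int64(205), np.int64(221))
[ 391.81396857   16.0742448  1132.48975014]
[1648.03062343 -410.18703882  905.46450014]
```

View pics/top_z.png

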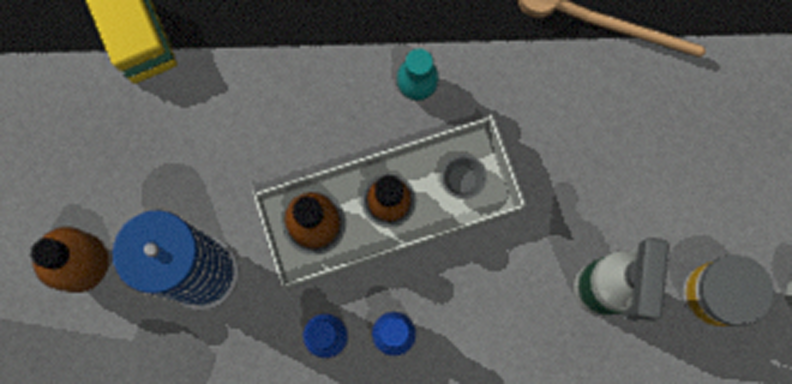

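View pics/scene_z.png

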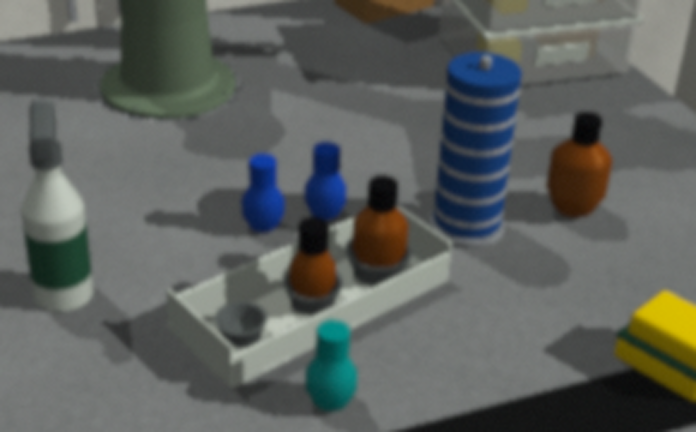

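Run:
```python
from h import *
T=cv2.imread("pics/top0.png");S=cv2.imread("pics/scene0.png")
def cap(im,uv,r=13):
    g=im.max(axis=2).astype(float); H,W=g.shape
    yy,xx=np.mgrid[:H,:W]; m=((xx-uv[0])**2+(yy-uv[1])**2<r*r)&(g<38)
    n,l,st,ce=cv2.connectedComponentsWithStats(m.astype(np.uint8))
    k=1+np.argmax(st[1:,4]); x,y,w,h,a=st[k]; return ce[k],(w,h,a)
seeds={"l":((115.8,215),(374.5,143)),"m":((223.8,198.3),(289.5,171)),"s":((256.7,190),(260.5,188))}
for k,(a,b) in seeds.items():
    ca,ia=cap(T,a);cb,ib=cap(S,b)
    X=tri([("top",ca),("scene",cb)])
    print(k,ca.round(1),ia,cb.round(1),ib,X.round(1),"resid",(proj("top",X)-ca).round(1),(proj("scene",X)-cb).round(1))
# caddy outer rim corners in top crop px
for p in [(258,190),(490,116),(522,205),(285,285)]:
    uv=(p[0]/2.4+95,p[1]/2.4+110); print(uv,atz("top",uv,60).round(1),atz("top",uv,45).round(1))
for p in [(313,220),(389,199),(463,177)]: pass
uv=(463/2.4+95,177/2.4+110); print("cup s rim",atz("top",uv,31).round(1), "scene", atz("scene",(230,226),31).round(1))
```

```text
l [115.7 215.5] (np.int32(16), np.int32(12), np.int32(149)) [373.9 143.3] (np.int32(11), np.int32(13), np.int32(116)) [524.3 422.2 129.1] resid [-0.2 -0.1] [-0.2  0.1]
m [223.3 198. ] (np.int32(13), np.int32(13), np.int32(124)) [288.9 170.6] (np.int32(11), np.int32(14), np.int32(136)) [569.  112.8 122.6] resid [-0.1 -0. ] [-0.1  0. ]
s [256.9 189.3] (np.int32(11), np.int32(13), np.int32(119)) [260. 188.] (np.int32(11), np.int32(15), np.int32(154)) [596.4  13.7 102.9] resid [-0. -0.] [-0.  0.]
(202.5, 189.16666666666669) [609.3 183.1  60. ] [612.3 185.4  45. ]
(299.1666666666667, 158.33333333333334) [ 701.5 -122.3   60. ] [ 705.8 -124.2   45. ]
(312.5, 195.41666666666669) [ 581.4 -158.    60. ] [ 584.  -160.5   45. ]
(213.75, 228.75) [485.5 148.   60. ] [486.8 149.8  45. ]
cup s rim [626.3 -86.1  31. ] scene [642.9 -91.   31. ]
```

Run:
```python
from h import *
z=lambda p:(p[0]/2.4+95,p[1]/2.4+110)
print("roll top",atz("top",z((155,252)),250).round(), "base",atz("top",z((205,278)),0).round())
print("scene rolltop",atz("scene",(484/2.4+130,72/2.4+90),250).round(),"base",atz("scene",(469/2.4+130,223/2.4+90),0).round())
print("spray head", atz("top",z((640,275)),235).round(),atz("scene",(150,135),244).round(), "base",atz("scene",(155,208),20).round())
print("tub",atz("top",z((735,290)),82).round())
for p in [(418,64),(328,330),(396,330)]: print(atz("top",z(p),95).round())
```

```text
roll top [507. 262. 250.] base [503. 263.   0.]
scene rolltop [545. 250. 250.] base [505. 277.   0.]
spray head [ 472. -251.  235.] [ 451. -251.  244.] base [ 479. -266.   20.]
tub [ 464. -412.   82.]
[763. -28.  95.]
[427.  91.  95.]
[425.   9.  95.]
```

Call:
move_arm(plan=[[[0.05,-0.05,0.05],[0,0,-0.13]],[[0.1,-0.1,0.1],[0,0,-0.26]],[[0.13,-0.15,0.15],[0,0,-0.39]],[[0.16,-0.2,0.15],[0,0,-0.52]],[[0.2,-0.25,0.15],[0,0,-0.65]],[[0.24,-0.3,0.15],[0,0,-0.78]],[[0.28,-0.35,0.15],[0,0,-0.91]],[[0.32,-0.4,0.15],[0,0,-1.04]],[[0.36,-0.45,0.15],[0,0,-1.05]],[[0.4,-0.5,0.15],[0,0,-1.05]]], jaw=0.4, squeeze=40)

```text
clock: 2.45
tcp_pos: [487.7, 79.4, 400.4]
tool_rot: [-3.142, -0.001, 0.296]
wrist_force: [0.9, -0.7, -0.7]
finger_gap: 59.5
```

Run:
```python
from h import *
s=observe(); print(s["tcp_pos"].round(1),s["tool_rot"].round(4),s["clock"])
im=camera("wrist"); cv2.imwrite("pics/w1.png",im)
for t in ("cup_s_seat","cup_m_seat","cup_l_seat","flask_s_mid","flask_m_mid"):
    for r in regions_of("wrist",t)[:3]: 
        ys,xs=np.where(r["region"]); print(t,round(r["confidence"],2),np.round(r["location"],1),xs.min(),xs.max(),ys.min(),ys.max())
```

```text
[487.7  79.4 400.4] [-3.1415e+00 -1.0000e-03  2.9560e-01] 2.45
cup_s_seat 0.9 [299.1 250.8] 286 311 236 264
cup_m_seat 0.84 [300.9 189.3] 285 323 182 215
cup_l_seat 0.93 [294.6 131.3] 284 325 122 168
flask_s_mid 0.97 [212.  174.9] 195 229 160 195
flask_s_mid 0.86 [305.6 209.1] 289 322 188 227
flask_s_mid 0.85 [381.7 250.7] 361 404 230 272
flask_m_mid 0.97 [312.  149.3] 289 332 127 169
```

View pics/w1.png

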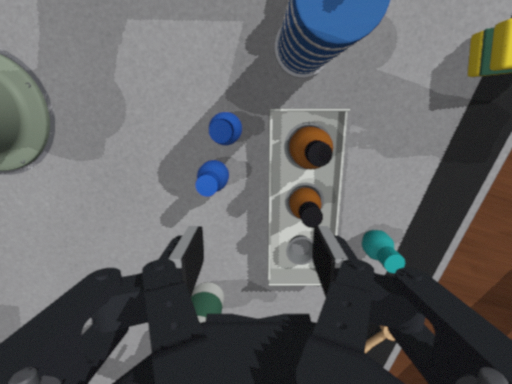

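Run:
```python
from h import *
P=(np.array([487.7,79.4,400.4]),np.array([-3.1415,-.001,.2956]))
im=cv2.imread("pics/w1.png")
def cap(im,uv,r=13):
    g=im.max(axis=2).astype(float); H,W=g.shape
    yy,xx=np.mgrid[:H,:W]; m=((xx-uv[0])**2+(yy-uv[1])**2<r*r)&(g<38)
    n,l,st,ce=cv2.connectedComponentsWithStats(m.astype(np.uint8))
    k=1+np.argmax(st[1:,4]); return ce[k],st[k]
for uv,z,tp,sc in [((319,153),121.5,(223.3,198),(288.9,170.6)),((311,213),101.5,(256.9,189.3),(260,188))]:
    c,st=cap(im,uv); print(c.round(1),st,atz("wrist",c,z,P).round(1),tri([("wrist",c,P),("top",tp),("scene",sc)]).round(1))
print("cup",atz("wrist",(299.3,250),31,P).round(1))
print("caddy corners",[atz("wrist",u,60,P).round(1) for u in [(271,110),(349,110),(268,284),(325,285)]])
cv2.imwrite("pics/w1z.png",cv2.resize(im[100:300,180:420],None,fx=3,fy=3,interpolation=cv2.INTER_CUBIC))
```

```text
[318.5 153.4] [307 141  24  25 426] [569.4 114.2 121.5] [569.  113.3 122.4]
[309.9 213.7] [299 202  23  24 390] [595.6  15.5 101.5] [595.8  14.5 102.1]
cup [623.2 -84.6  31. ]
caddy corners [array([486.8, 153.1,  60. ]), array([607.7, 190.1,  60. ]), array([ 580.1, -157.8,   60. ]), array([ 686.7, -127.7,   60. ])]
```

View pics/w1z.png

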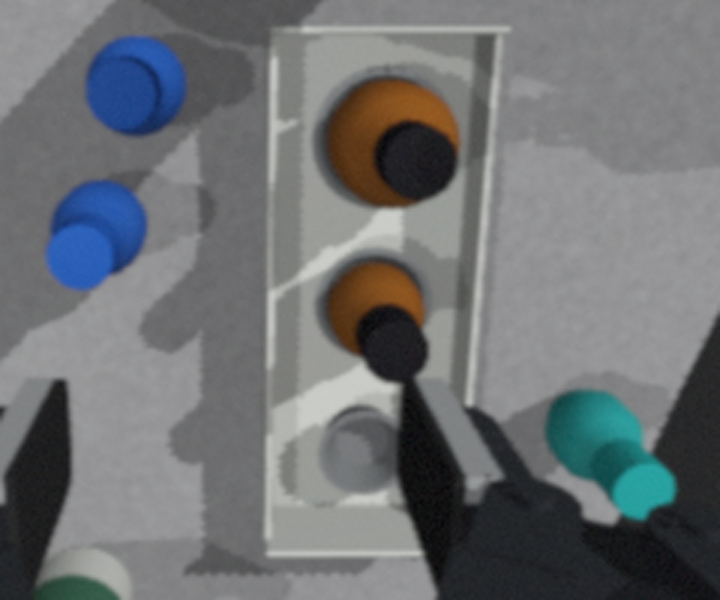

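Call:
move_arm(plan=[[[0.036,-0.022,-0.04],[0,0,0]],[[0.072,-0.043,-0.09],[0,0,0]],[[0.1,-0.06,-0.14],[0,0,0]],[[0.108,-0.065,-0.18],[0,0,0]],[[0.108,-0.065,-0.22],[0,0,0]],[[0.108,-0.065,-0.22],[0,0,0]]])

```text
clock: 3.5
tcp_pos: [591.7, 18.1, 177.5]
tool_rot: [-3.139, 0.006, 0.298]
wrist_force: [0.2, -0.9, 0.3]
finger_gap: 59.6
```

Run:
```python
from h import *
s=observe(); print(s["tcp_pos"].round(1),s["tool_rot"].round(4),s["clock"])
P=(s["tcp_pos"],s["tool_rot"])
im=camera("wrist"); cv2.imwrite("pics/w2.png",im)
print(proj("wrist",[595.8,14.5,118],P),proj("wrist",[594.4,12.7,13],P))
```

```text
[591.7  18.1 177.5] [-3.1389  0.0062  0.2984] 3.5
[263.87649143 218.61717345] [260.67921494 183.53069438]
```

View pics/w2.png

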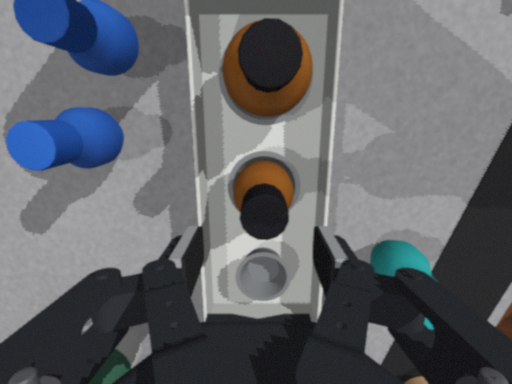

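Run:
```python
from h import *
P=(np.array([591.7,18.1,177.5]),np.array([-3.1389,.0062,.2984]))
im=cv2.imread("pics/w2.png")
cv2.imwrite("pics/w2z.png",cv2.resize(im[140:320,180:350],None,fx=4,fy=4,interpolation=cv2.INTER_CUBIC)[:600])
for n,X,r in (("s",[624.5,-86,31],26),("m",[594.4,12.7,35],31.5),("l",[563.5,113.1,39],37)):
    print(n,proj("wrist",X,P).round(1),[proj("wrist",[X[0]+r*a,X[1]+r*b,X[2]],P).round(1).tolist() for a,b in ((.956,.294),(-.956,-.294),(-.294,.956),(.294,-.956))])
print(atz("wrist",(262.5,276),31,P))
for z in (85,101.5,118): print(proj("wrist",[595.8,14.5,z],P).round(1))
```

```text
s [260.2 276.8] [[283.4, 276.9], [237.0, 276.7], [260.2, 255.9], [260.1, 296.7]]
m [260.7 189. ] [[292.1, 189.1], [229.4, 188.9], [260.9, 157.9], [260.6, 218.3]]
l [261.2  76.5] [[302.8, 76.5], [219.6, 76.5], [261.4, 30.0], [261.0, 119.4]]
[626.71078615 -84.29094961  31.        ]
[263.3 203.8]
[263.5 210.6]
[263.8 218.6]
```

View pics/w2z.png

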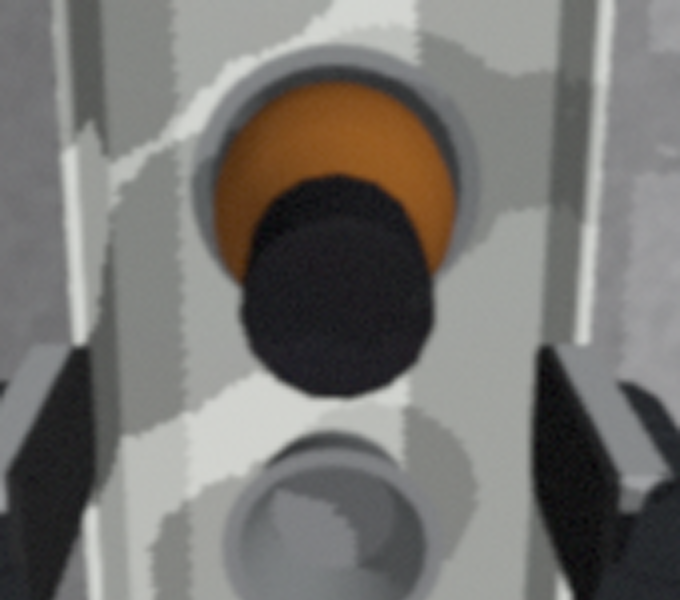

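Call:
move_arm(plan=[[[0.0,0.001,-0.03],[0,0,0]],[[0.0,0.001,-0.05],[0,0,0]],[[0.0,0.001,-0.05],[0,0,0]],[[0.0,0.001,-0.05],[0,0,0]]])

```text
clock: 4.05
tcp_pos: [596.0, 17.6, 132.5]
tool_rot: [3.14, -0.003, 0.297]
wrist_force: [0.3, 0.2, 0.1]
finger_gap: 59.7
```

Call:
move_arm(plan=[[[0.0,-0.001,-0.016],[0,0,0]],[[0.0,-0.0015,-0.026],[0,0,0]],[[0.0,-0.0015,-0.026],[0,0,0]]])

```text
clock: 4.42
tcp_pos: [593.6, 15.7, 102.8]
tool_rot: [-3.141, 0.002, 0.296]
wrist_force: [0.6, 0.1, -0.8]
finger_gap: 59.6
```

Call:
move_arm(plan=[[[0,0,0],[0,0,0]],[[0,0,0],[0,0,0]],[[0,0,0],[0,0,0]],[[0,0,0],[0,0,0]]], jaw=-1, squeeze=40)

```text
clock: 4.92
tcp_pos: [595.0, 15.7, 104.4]
tool_rot: [3.141, -0.001, 0.296]
wrist_force: [1.6, 0.2, 0.7]
finger_gap: 35.0
```

Call:
move_arm(plan=[[[0,0,0.01],[0,0,0]],[[0,0,0.03],[0,0,0]],[[0,0,0.05],[0,0,0]],[[0.007,-0.025,0.05],[0,0,0]],[[0.016,-0.05,0.05],[0,0,0]],[[0.024,-0.077,0.05],[0,0,0]],[[0.031,-0.101,0.05],[0,0,0]],[[0.031,-0.101,0.05],[0,0,0]],[[0.031,-0.101,0.05],[0,0,0]]])

```text
clock: 6.05
tcp_pos: [625.2, -84.9, 154.0]
tool_rot: [-3.141, 0.001, 0.296]
wrist_force: [-0.2, -0.1, -1.3]
finger_gap: 35.0
```

Run:
```python
from h import *
s=observe(); print(s["tcp_pos"].round(1),s["tool_rot"].round(4),s["clock"])
for n in ("wrist","scene","top"):
    im=camera(n); cv2.imwrite(f"pics/{n}3.png",im)
    if n=="scene": a=cv2.resize(im[140:270,180:340],None,fx=3,fy=3)
    if n=="top": b=cv2.resize(im[140:270,190:330],None,fx=3,fy=3)
cv2.imwrite("pics/c3.png",np.hstack([a,b])[:, :800])
print(np.hstack([a,b]).shape)
```

```text
[625.2 -84.9 154. ] [-3.1407e+00  5.0000e-04  2.9600e-01] 6.05
(390, 900, 3)
```

View pics/wrist3.png

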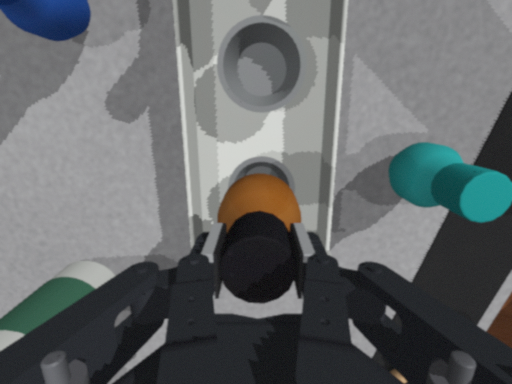

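View pics/c3.png

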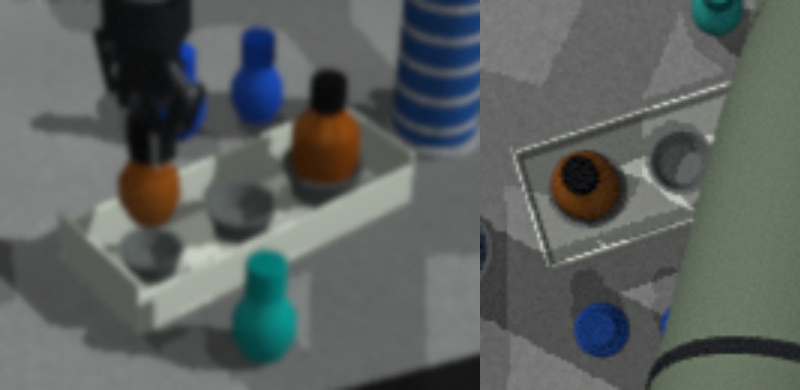

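Run:
```python
from h import *
P=(np.array([625.2,-84.9,154.]),np.array([-3.1407,.0005,.296]))
cm=atz("wrist",(260,63),35,P); print(cm)
for X in ([626,-85.5,31],[624.5,-86,31],[595.5,14.5,35]):
    for r in (0,29,34.5): 
        print(X,r,[proj("wrist",[X[0]+r*a,X[1]+r*b,X[2]],P).round(1).tolist() for a,b in ((.956,.294),(-.956,-.294),(-.294,.956))])
for X in ([595.5,14.5,35],[595.5,14.5,13],[625.2,-84.9,63]):print(proj("scene",X),proj("top",X))
a=cv2.imread("pics/scene3.png")[150:260,190:330]; cv2.imwrite("pics/s3z.png",cv2.resize(a,None,fx=5,fy=5,interpolation=cv2.INTER_CUBIC))
b=cv2.imread("pics/wrist3.png")[140:260,180:340]; cv2.imwrite("pics/w3z.png",cv2.resize(b,None,fx=4,fy=4,interpolation=cv2.INTER_CUBIC))
```

```text
[594.54357706  17.46810125  35.        ]
[626, -85.5, 31] 0 [[259.7, 189.1], [259.7, 189.1], [259.7, 189.1]]
[626, -85.5, 31] 29 [[290.8, 189.1], [228.6, 189.2], [259.7, 158.2]]
[626, -85.5, 31] 34.5 [[296.7, 189.1], [222.7, 189.2], [259.7, 152.2]]
[624.5, -86, 31] 0 [[258.0, 189.2], [258.0, 189.2], [258.0, 189.2]]
[624.5, -86, 31] 29 [[289.1, 189.1], [226.9, 189.2], [257.9, 158.3]]
[624.5, -86, 31] 34.5 [[295.0, 189.1], [221.0, 189.2], [257.9, 152.2]]
[595.5, 14.5, 35] 0 [[260.0, 67.1], [260.0, 67.1], [260.0, 67.1]]
[595.5, 14.5, 35] 29 [[295.6, 67.1], [224.5, 67.2], [260.1, 27.3]]
[595.5, 14.5, 35] 34.5 [[302.3, 67.1], [217.8, 67.2], [260.1, 19.4]]
[259.61553137 207.07508196] [256.73450637 193.71723907]
[259.46742804 213.08831634] [256.75420524 194.95722117]
[229.89298619 212.60891453] [288.4029272 181.9506539]
```

View pics/s3z.png

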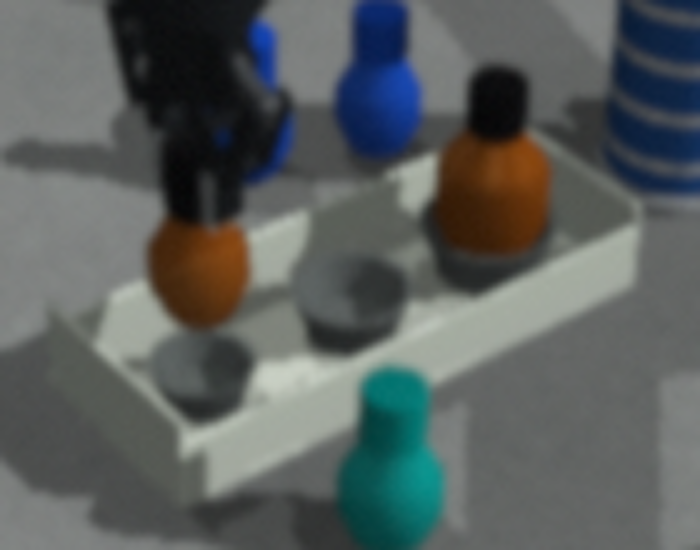

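View pics/w3z.png

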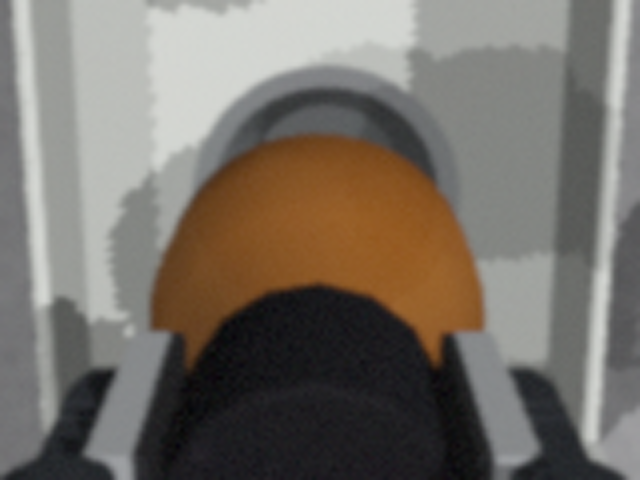

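Call:
move_arm(plan=[[[0.0025,0.001,-0.01],[0,0,0]],[[0.0025,0.001,-0.02],[0,0,0]],[[0.0025,0.001,-0.03],[0,0,0]],[[0.0025,0.001,-0.037],[0,0,0]],[[0.0025,0.001,-0.042],[0,0,0]],[[0.0025,0.001,-0.045],[0,0,0]],[[0.0025,0.001,-0.046],[0,0,0]]])

```text
clock: 7.08
tcp_pos: [628.1, -84.3, 108.1]
tool_rot: [3.142, -0.0, 0.296]
wrist_force: [-0.5, -0.4, -1.6]
finger_gap: 35.2
```

Call:
move_arm(plan=[[[0,0,-0.001],[0,0,0]],[[0,0,-0.002],[0,0,0]],[[0,0,-0.003],[0,0,0]],[[0,0,-0.003],[0,0,0]]])

```text
clock: 7.58
tcp_pos: [628.1, -84.3, 105.1]
tool_rot: [-3.142, 0.0, 0.296]
wrist_force: [-0.8, 0.5, -1.4]
finger_gap: 35.0
```

Call:
move_arm(plan=[[[0,0,-0.001],[0,0,0]],[[0,0,-0.0015],[0,0,0]],[[0,0,-0.0015],[0,0,0]]])

```text
clock: 7.95
tcp_pos: [628.3, -84.4, 104.4]
tool_rot: [3.141, -0.001, 0.296]
wrist_force: [-0.8, -0.3, 5.8]
finger_gap: 35.2
```

Call:
move_arm(plan=[[[0,0,0],[0,0,0]],[[0,0,0],[0,0,0]],[[0,0,0],[0,0,0]],[[0,0,0.03],[0,0,0]],[[0,0,0.07],[0,0,0]],[[-0.015,0.05,0.1],[0,0,0]],[[-0.03,0.1,0.12],[0,0,0]],[[-0.03,0.1,0.12],[0,0,0]]], jaw=0.4)

```text
clock: 8.95
tcp_pos: [598.1, 18.7, 225.7]
tool_rot: [3.141, -0.003, 0.301]
wrist_force: [-0.9, 0.3, -0.1]
finger_gap: 59.8
```

Run:
```python
from h import *
s=observe(); print(s["tcp_pos"].round(1),s["tool_rot"].round(4),s["clock"])
P=(s["tcp_pos"],s["tool_rot"])
im=camera("wrist"); cv2.imwrite("pics/w4.png",im)
im2=camera("scene"); cv2.imwrite("pics/s4.png",cv2.resize(im2[140:270,180:340],None,fx=4,fy=4))
for X in ([628,-84.5,13+105],[595.5,14.5,35],[569,113.5,138],[597,14,35]): print(X,proj("wrist",X,P))
```

```text
[598.1  18.7 225.7] [ 3.1411e+00 -2.9000e-03  3.0070e-01] 8.95
[628, -84.5, 118] [256.40019477 297.43520978]
[595.5, 14.5, 35] [255.02636091 175.16717905]
[569, 113.5, 138] [259.4336617   67.13614149]
[597, 14, 35] [256.12397453 175.934867  ]
```

View pics/w4.png

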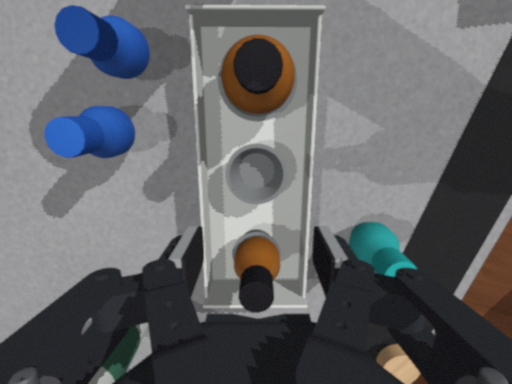

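View pics/s4.png

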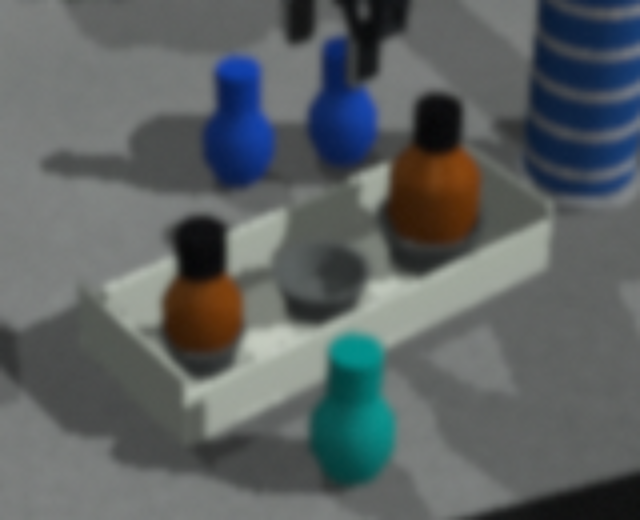

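Call:
move_arm(plan=[[[-0.015,0.048,0],[0,0,0]],[[-0.029,0.096,-0.02],[0,0,0]],[[-0.029,0.096,-0.05],[0,0,0]],[[-0.029,0.096,-0.07],[0,0,0]],[[-0.029,0.096,-0.07],[0,0,0]],[[-0.029,0.096,-0.07],[0,0,0]]])

```text
clock: 9.8
tcp_pos: [569.7, 110.8, 153.8]
tool_rot: [3.141, -0.0, 0.295]
wrist_force: [-0.4, 0.4, -0.5]
finger_gap: 60.0
```

Run:
```python
from h import *
s=observe(); print(s["tcp_pos"].round(1),s["tool_rot"].round(4),s["clock"])
P=(s["tcp_pos"],s["tool_rot"])
im=camera("wrist"); cv2.imwrite("pics/w5.png",im)
for X in ([568.5,115.3,138],[566,117.5,39]): print(X,proj("wrist",X,P))
```

```text
[569.7 110.8 153.8] [ 3.1414e+00 -1.0000e-04  2.9460e-01] 9.8
[568.5, 115.3, 138] [259.98629105 232.3411521 ]
[566, 117.5, 39] [257.17931567 182.56410318]
```

View pics/w5.png

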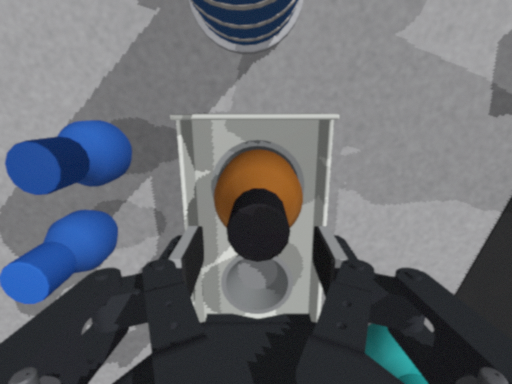

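Call:
move_arm(plan=[[[-0.001,0.0045,-0.014],[0,0,0]],[[-0.001,0.0045,-0.028],[0,0,0]],[[-0.001,0.0045,-0.028],[0,0,0]]])

```text
clock: 10.22
tcp_pos: [566.8, 116.2, 123.9]
tool_rot: [-3.141, 0.003, 0.296]
wrist_force: [-0.6, -0.4, 0.5]
finger_gap: 59.7
```

Call:
move_arm(plan=[[[0,0,0],[0,0,0]],[[0,0,0],[0,0,0]],[[0,0,0],[0,0,0]],[[0,0,0],[0,0,0]]], jaw=-1)

```text
clock: 10.72
tcp_pos: [568.4, 116.2, 126.0]
tool_rot: [3.141, -0.001, 0.296]
wrist_force: [-0.3, 0.5, 1.6]
finger_gap: 35.0
```

Call:
move_arm(plan=[[[0,0,0.01],[0,0,0]],[[0,0,0.03],[0,0,0]],[[0,0,0.05],[0,0,0]],[[-0.001,-0.022,0.05],[0,0,0]],[[0.01,-0.047,0.05],[0,0,0]],[[0.02,-0.075,0.05],[0,0,0]],[[0.0285,-0.0995,0.05],[0,0,0]],[[0.0285,-0.0995,0.05],[0,0,0]],[[0.0285,-0.0995,0.05],[0,0,0]]])

```text
clock: 11.85
tcp_pos: [596.1, 17.0, 175.6]
tool_rot: [-3.141, 0.001, 0.296]
wrist_force: [-0.4, 0.3, -2.4]
finger_gap: 34.9
```

Run:
```python
from h import *
s=observe(); print(s["tcp_pos"].round(1),s["tool_rot"].round(4),s["clock"])
P=(s["tcp_pos"],s["tool_rot"])
im=camera("wrist"); cv2.imwrite("pics/w6.png",cv2.resize(im[20:280,150:370],None,fx=2.3,fy=2.3,interpolation=cv2.INTER_CUBIC))
for X,r in (([597,16.5,35],36),([566,117.5,39],42)):
  for r in (0,r): print(X,[((proj("wrist",[X[0]+r*a,X[1]+r*b,X[2]],P)-[150,20])*2.3).round(0).tolist() for a,b in ((.956,.294),(-.956,-.294),(-.294,.956))])
im2=camera("scene"); cv2.imwrite("pics/s6.png",cv2.resize(im2[140:270,180:340],None,fx=4,fy=4))
```

```text
[596.1  17.  175.6] [-3.1408e+00  7.0000e-04  2.9590e-01] 11.85
[597, 16.5, 35] [[252.0, 378.0], [252.0, 378.0], [252.0, 378.0]]
[597, 16.5, 35] [[336.0, 378.0], [169.0, 378.0], [252.0, 294.0]]
[566, 117.5, 39] [[253.0, 112.0], [253.0, 112.0], [253.0, 112.0]]
[566, 117.5, 39] [[363.0, 112.0], [142.0, 112.0], [253.0, -13.0]]
```

View pics/w6.png

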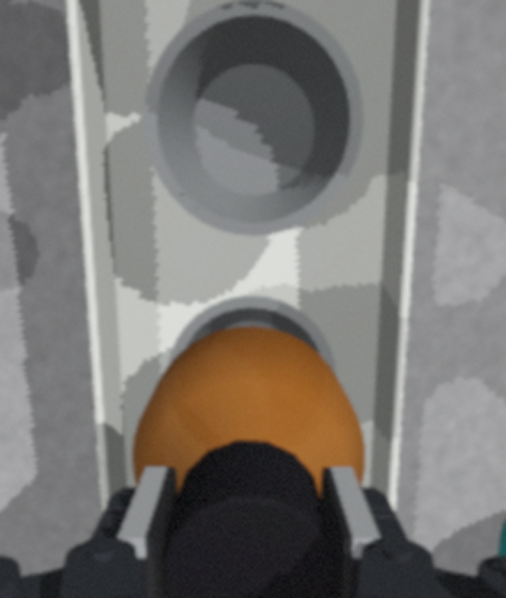

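View pics/s6.png

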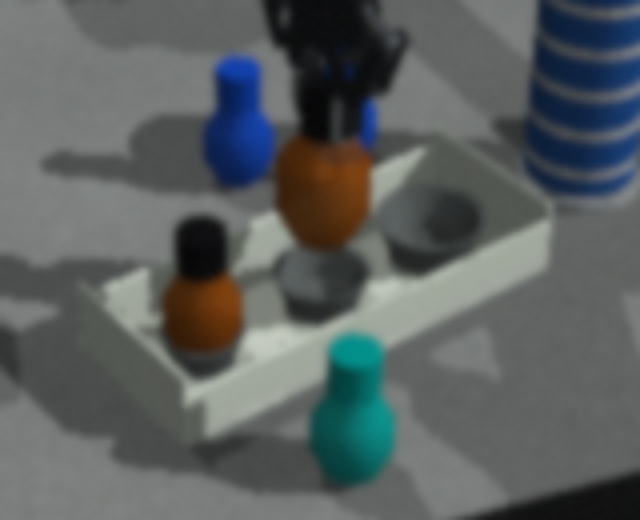

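Call:
move_arm(plan=[[[0.001,0,-0.012],[0,0,0]],[[0.001,0,-0.024],[0,0,0]],[[0.001,0,-0.034],[0,0,0]],[[0.001,0,-0.041],[0,0,0]],[[0.001,0,-0.045],[0,0,0]],[[0.001,0,-0.047],[0,0,0]],[[0.001,0,-0.047],[0,0,0]]])

```text
clock: 12.82
tcp_pos: [597.7, 16.7, 128.7]
tool_rot: [3.142, -0.0, 0.296]
wrist_force: [-0.2, -0.2, -3.1]
finger_gap: 35.1
```

Call:
move_arm(plan=[[[0,0,-0.001],[0,0,0]],[[0,0,-0.002],[0,0,0]],[[0,0,-0.002],[0,0,0]]])

```text
clock: 13.2
tcp_pos: [597.6, 16.7, 126.6]
tool_rot: [3.142, 0.0, 0.296]
wrist_force: [0.1, -0.2, -3.1]
finger_gap: 35.0
```

Call:
move_arm(plan=[[[0,0,-0.0005],[0,0,0]],[[0,0,-0.001],[0,0,0]],[[0,0,-0.001],[0,0,0]]])

```text
clock: 13.58
tcp_pos: [597.7, 16.7, 126.0]
tool_rot: [3.141, -0.0, 0.296]
wrist_force: [-0.7, 0.2, 1.1]
finger_gap: 35.1
```

Call:
move_arm(plan=[[[0,0,0],[0,0,0]],[[0,0,0],[0,0,0]],[[0,0,0],[0,0,0]],[[0,0,0.03],[0,0,0]],[[0,0,0.08],[0,0,0]],[[-0.01,0.05,0.13],[0,0,0]],[[-0.03,0.1,0.18],[0,0,0]],[[-0.035,0.12,0.21],[0,0,0]]], jaw=0.4)

```text
clock: 14.58
tcp_pos: [561.8, 138.1, 337.2]
tool_rot: [-3.141, -0.0, 0.296]
wrist_force: [1.3, -0.3, -0.7]
finger_gap: 60.0
```

Run:
```python
from h import *
s=observe(); print(s["tcp_pos"].round(1),s["tool_rot"].round(4),s["clock"])
P=(s["tcp_pos"],s["tool_rot"])
im=camera("wrist"); cv2.imwrite("pics/w7.png",im)
for X in ([524.3,422.2,145],[567,116.5,39],[506,264,250]): print(X,proj("wrist",X,P))
im2=camera("scene"); cv2.imwrite("pics/s7.png",cv2.resize(im2[140:270,180:340],None,fx=4,fy=4))
```

```text
[561.8 138.1 337.2] [-3.1415e+00 -4.0000e-04  2.9650e-01] 14.575
[524.3, 422.2, 145] [ 311.84678517 -136.49751573]
[567, 116.5, 39] [257.55044211 171.68911632]
[506, 264, 250] [234.87468337   6.71797266]
```

View pics/w7.png

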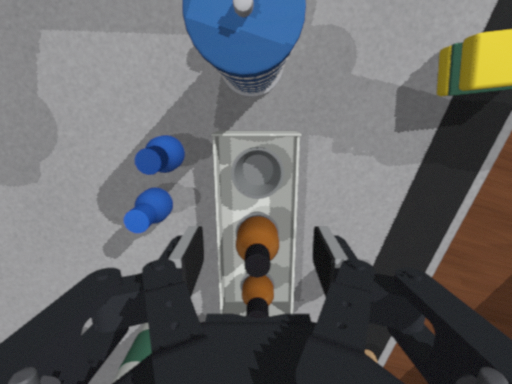

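View pics/s7.png

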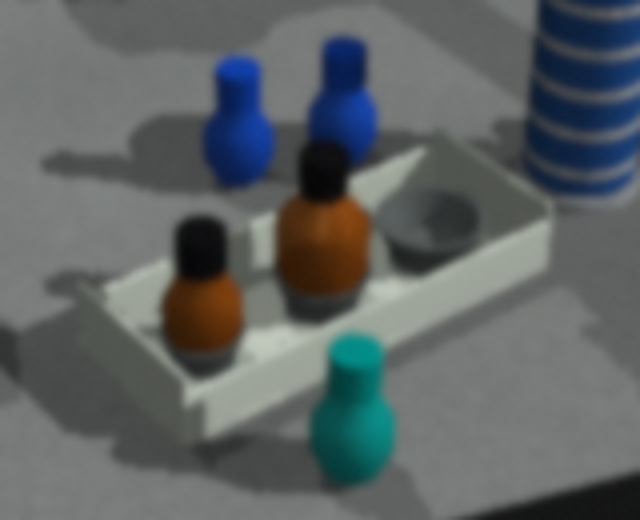

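Call:
move_arm(plan=[[[-0.003,0.045,0.02],[0,0,0]],[[-0.009,0.09,0.02],[0,0,0]],[[-0.016,0.14,0.02],[0,0,0]],[[-0.023,0.19,0.02],[0,0,0]],[[-0.03,0.235,0.0],[0,0,0]],[[-0.0375,0.275,-0.03],[0,0,0]],[[-0.0375,0.281,-0.06],[0,0,0]],[[-0.0375,0.281,-0.08],[0,0,0]],[[-0.0375,0.281,-0.08],[0,0,0]]])

```text
clock: 15.8
tcp_pos: [524.2, 416.8, 252.8]
tool_rot: [3.14, 0.005, 0.296]
wrist_force: [-0.0, 0.0, 0.8]
finger_gap: 59.7
```

Run:
```python
from h import *
s=observe(); print(s["tcp_pos"].round(1),s["tool_rot"].round(4),s["clock"])
P=(s["tcp_pos"],s["tool_rot"])
im=camera("wrist"); cv2.imwrite("pics/w8.png",im)
for X in ([524.3,422.2,145],[524.3,422.2,128.5],[506,265,250]): print(X,proj("wrist",X,P))
```

```text
[524.2 416.8 252.8] [3.1401 0.0047 0.2959] 15.8
[524.3, 422.2, 145] [261.61309036 186.99780747]
[524.3, 422.2, 128.5] [261.45974456 182.26736594]
[506, 265, 250] [164.66182512 444.54372121]
```

View pics/w8.png

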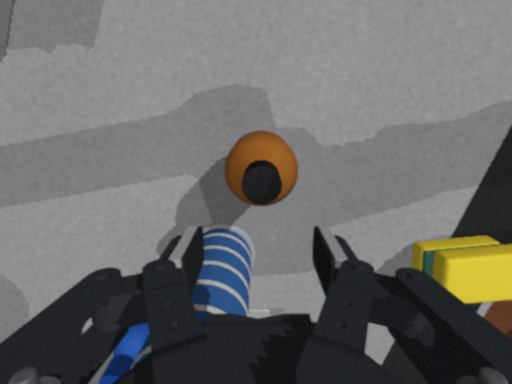

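Call:
move_arm(plan=[[[0,0.007,-0.04],[0,0,0]],[[0,0.007,-0.08],[0,0,0]],[[0,0.007,-0.095],[0,0,0]],[[0,0.007,-0.095],[0,0,0]],[[0,0.007,-0.095],[0,0,0]]])

```text
clock: 16.48
tcp_pos: [526.4, 425.3, 162.8]
tool_rot: [-3.141, -0.003, 0.296]
wrist_force: [0.7, 0.5, -1.0]
finger_gap: 60.2
```

Run:
```python
from h import *
s=observe(); print(s["tcp_pos"].round(1),s["tool_rot"].round(4),s["clock"])
P=(s["tcp_pos"],s["tool_rot"])
im=camera("wrist"); cv2.imwrite("pics/w9.png",im)
for X in ([524,424,145],[524,424,112]): print(X,proj("wrist",X,P))
```

```text
[526.4 425.3 162.8] [-3.1407 -0.0032  0.2957] 16.475
[524, 424, 145] [254.96869133 239.30202084]
[524, 424, 112] [255.29246383 217.5983687 ]
```

View pics/w9.png

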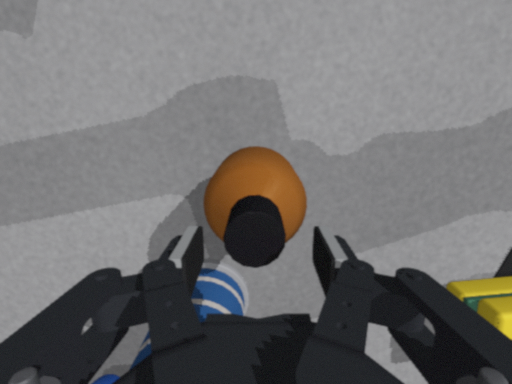

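Call:
move_arm(plan=[[[0,0.001,-0.014],[0,0,0]],[[0,0.001,-0.026],[0,0,0]],[[0,0.001,-0.026],[0,0,0]],[[0,0.001,-0.026],[0,0,0]]])

```text
clock: 17.02
tcp_pos: [525.0, 425.7, 134.4]
tool_rot: [3.141, 0.0, 0.296]
wrist_force: [0.1, 0.4, -0.6]
finger_gap: 59.7
```

Call:
move_arm(plan=[[[-0.0005,0,-0.0015],[0,0,0]],[[-0.0005,0,-0.0015],[0,0,0]],[[-0.0005,0,-0.0015],[0,0,0]],[[-0.0005,0,-0.0015],[0,0,0]],[[-0.0005,0,-0.0015],[0,0,0]]], jaw=-1, squeeze=50)

```text
clock: 17.65
tcp_pos: [524.7, 425.9, 133.5]
tool_rot: [-3.141, -0.0, 0.296]
wrist_force: [-0.4, -0.4, 3.4]
finger_gap: 34.6
```

Call:
move_arm(plan=[[[0,0,0.015],[0,0,0]],[[0,0,0.05],[0,0,0]],[[0,0,0.1],[0,0,0]],[[0,0,0.15],[0,0,0]],[[0,0,0.2],[0,0,0]],[[0,0,0.25],[0,0,0]],[[0,0,0.28],[0,0,0]],[[0,0,0.285],[0,0,0]],[[0,0,0.285],[0,0,0]]])

```text
clock: 18.77
tcp_pos: [524.5, 425.6, 416.8]
tool_rot: [3.141, 0.002, 0.296]
wrist_force: [0.2, 0.2, -3.7]
finger_gap: 34.6
```

Call:
move_arm(plan=[[[0.01,-0.03,0],[0,0,0]],[[0.03,-0.07,0],[0,0,0]],[[0.045,-0.115,0],[0,0,0]],[[0.055,-0.16,0],[0,0,0]],[[0.055,-0.205,0],[0,0,0]],[[0.05,-0.25,0],[0,0,0]],[[0.045,-0.285,0],[0,0,0]],[[0.042,-0.3085,0],[0,0,0]],[[0.042,-0.3085,0],[0,0,0]],[[0.042,-0.3085,0],[0,0,0]]])

```text
clock: 20.02
tcp_pos: [566.1, 117.5, 416.7]
tool_rot: [-3.141, 0.002, 0.296]
wrist_force: [-0.3, 0.7, -4.0]
finger_gap: 34.5
```

Call:
move_arm(plan=[[[0,0,-0.03],[0,0,0]],[[0,0,-0.07],[0,0,0]],[[0,0,-0.11],[0,0,0]],[[0,0,-0.15],[0,0,0]],[[0,0,-0.185],[0,0,0]],[[0,0,-0.21],[0,0,0]],[[0,0,-0.22],[0,0,0]],[[0,0,-0.22],[0,0,0]],[[0,0,-0.22],[0,0,0]]])

```text
clock: 21.15
tcp_pos: [567.4, 117.6, 199.3]
tool_rot: [3.141, -0.002, 0.296]
wrist_force: [0.1, -0.3, -3.5]
finger_gap: 34.8
```

Run:
```python
from h import *
s=observe(); print(s["tcp_pos"].round(1),s["tool_rot"].round(4),s["clock"])
P=(s["tcp_pos"],s["tool_rot"])
im=camera("wrist"); cv2.imwrite("pics/w10.png",cv2.resize(im[20:280,150:370],None,fx=2.3,fy=2.3,interpolation=cv2.INTER_CUBIC))
for X,r in (([566.5,117,39],37),):
  for r in (0,r,41): print(X,[((proj("wrist",[X[0]+r*a,X[1]+r*b,X[2]],P)-[150,20])*2.3).round(0).tolist() for a,b in ((.956,.294),(-.956,-.294),(-.294,.956))])
im2=camera("scene"); cv2.imwrite("pics/s10.png",cv2.resize(im2[120:250,180:340],None,fx=4,fy=4))
```

```text
[567.4 117.6 199.3] [ 3.1412e+00 -2.0000e-03  2.9640e-01] 21.15
[566.5, 117, 39] [[247.0, 365.0], [247.0, 365.0], [247.0, 365.0]]
[566.5, 117, 39] [[327.0, 365.0], [167.0, 366.0], [247.0, 285.0]]
[566.5, 117, 39] [[336.0, 365.0], [158.0, 366.0], [247.0, 276.0]]
```

View pics/w10.png

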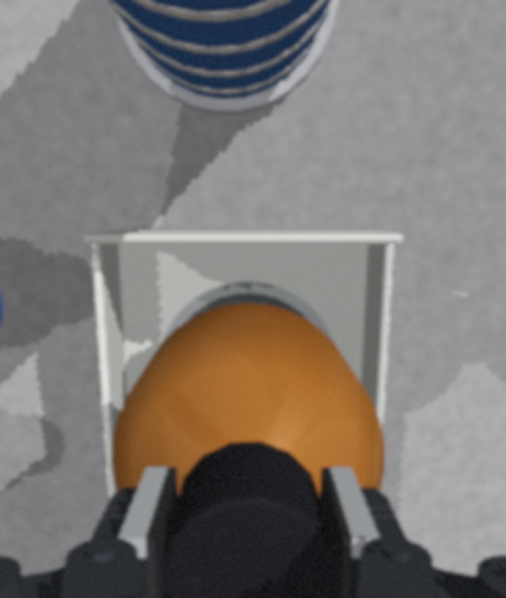

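View pics/s10.png

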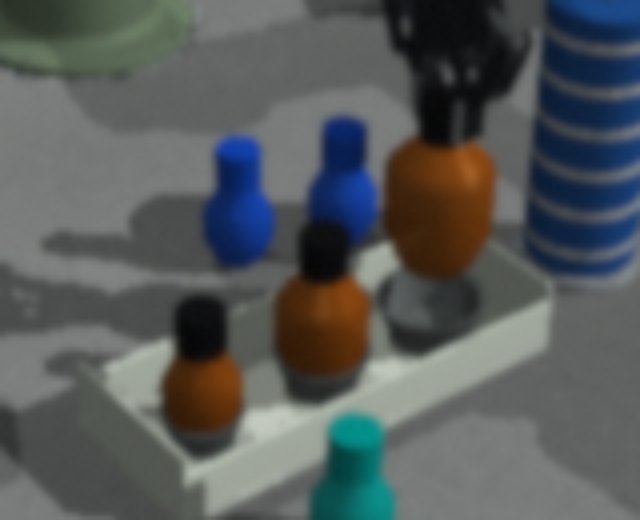

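Run:
```python
from h import *
f=lambda X:((proj("scene",X)-[180,120])*4).round(1).tolist()
for n,X in (("rim l 567,117.5",[567,117.5,39]),("rim 567,114.5",[567,114.5,39]),("foot held",[567.4,117.6,66]),("mid held",[567.4,117.6,130]),("foot y-4",[567.4,113.6,66]),("mid flask mid",[597.7,16.7,75]),("small flask mid",[628.2,-84.4,65])): print(n,f(X))
im=cv2.imread("pics/s10.png"); hsv=cv2.cvtColor(im,cv2.COLOR_BGR2HSV)
m=((hsv[...,0]<20)&(hsv[...,1]>130)&(hsv[...,2]>50)).astype(np.uint8)
n,l,st,ce=cv2.connectedComponentsWithStats(m)
for k in range(1,n):
    if st[k,4]>2000: 
        print(st[k],ce[k].round(1)); 
        for y in range(st[k,1]+10,st[k,1]+st[k,3],20):
            xs=np.where(l[y]==k)[0]; print(y,xs.min(),xs.max(),(xs.min()+xs.max())/2,end="; ")
        print()
cv2.imwrite("pics/s10z.png",cv2.resize(im[220:380,340:560],None,fx=3,fy=3))
```

```text
rim l 567,117.5 [433.8, 293.8]
rim 567,114.5 [430.1, 294.6]
foot held [436.0, 264.4]
mid held [440.8, 191.5]
foot y-4 [431.1, 265.4]
mid flask mid [323.6, 304.6]
small flask mid [201.6, 370.5]
[  386   138   109   140 12058] [439.8 205.4]
148 403 480 441.5; 168 389 494 441.5; 188 389 492 440.5; 208 388 490 439.0; 228 387 490 438.5; 248 399 480 439.5; 268 412 464 438.0; 
[ 277  274   93  101 7422] [323.6 324.2]
284 289 356 322.5; 304 278 369 323.5; 324 278 366 322.0; 344 278 366 322.0; 364 296 355 325.5; 
[ 166  352   75   79 4674] [204.3 392.8]
362 176 233 204.5; 382 166 240 203.0; 402 167 240 203.5; 422 179 230 204.5;
```

View pics/s10z.png

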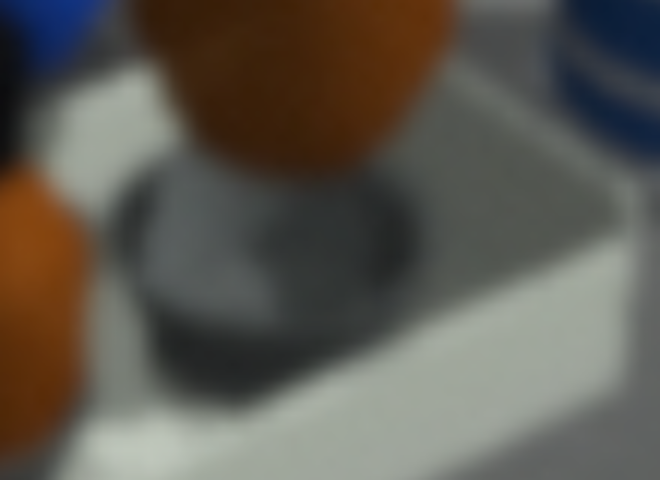

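Call:
move_arm(plan=[[[0,-0.003,-0.012],[0,0,0]],[[0,-0.003,-0.024],[0,0,0]],[[0,-0.003,-0.034],[0,0,0]],[[0,-0.003,-0.04],[0,0,0]],[[0,-0.003,-0.042],[0,0,0]],[[0,-0.003,-0.042],[0,0,0]]])

```text
clock: 22.0
tcp_pos: [566.7, 114.2, 156.1]
tool_rot: [3.142, -0.0, 0.296]
wrist_force: [0.8, 0.6, -4.6]
finger_gap: 34.6
```

Call:
move_arm(plan=[[[0,0,-0.003],[0,0,0]],[[0,0,-0.006],[0,0,0]],[[0,0,-0.007],[0,0,0]],[[0,0,-0.007],[0,0,0]]])

```text
clock: 22.5
tcp_pos: [566.6, 114.3, 149.1]
tool_rot: [-3.141, -0.0, 0.296]
wrist_force: [0.3, 0.4, -4.4]
finger_gap: 34.4
```

Call:
move_arm(plan=[[[0,0,-0.001],[0,0,0]],[[0,0,-0.002],[0,0,0]],[[0,0,-0.002],[0,0,0]]])

```text
clock: 22.88
tcp_pos: [567.0, 114.5, 147.4]
tool_rot: [-3.141, -0.001, 0.296]
wrist_force: [0.6, 1.3, -2.3]
finger_gap: 34.3
```

Call:
move_arm(plan=[[[0,0.001,0],[0,0,0]],[[0,0.001,-0.001],[0,0,0]],[[0,0.001,-0.001],[0,0,0]],[[0,0.001,-0.001],[0,0,0]]])

```text
clock: 23.38
tcp_pos: [567.0, 115.2, 146.5]
tool_rot: [3.141, -0.001, 0.296]
wrist_force: [-0.1, 0.9, 1.2]
finger_gap: 35.0
```

Contact at the expected home height (146.5). Release and lift.

Call:
move_arm(plan=[[[0,0,0],[0,0,0]],[[0,0,0],[0,0,0]],[[0,0,0],[0,0,0]],[[0,0,0.03],[0,0,0]],[[0,0,0.07],[0,0,0]],[[-0.02,-0.04,0.11],[0,0,0]],[[-0.06,-0.08,0.15],[0,0,0]],[[-0.1,-0.1,0.18],[0,0,0]],[[-0.12,-0.1,0.2],[0,0,0]],[[-0.12,-0.1,0.2],[0,0,0]]], jaw=0.4)

```text
clock: 24.62
tcp_pos: [446.6, 14.9, 347.9]
tool_rot: [3.14, -0.004, 0.295]
wrist_force: [1.1, 0.9, -0.1]
finger_gap: 59.8
```

Run:
```python
from h import *
s=observe(); print(s["tcp_pos"].round(1),s["tool_rot"].round(4),s["clock"])
im=camera("wrist"); cv2.imwrite("pics/w11.png",im)
im2=camera("scene"); cv2.imwrite("pics/s11f.png",im2); cv2.imwrite("pics/s11.png",cv2.resize(im2[120:250,180:340],None,fx=4,fy=4))
im3=camera("top"); cv2.imwrite("pics/t11.png",im3)
f=lambda X:((proj("scene",X)-[180,120])*4).round(1).tolist()
print(f([567,115.5,13+128.5]),f([597.7,16.7,13+108.5]),f([628.2,-84.4,13+88.5]))
```

```text
[446.6  14.9 347.9] [ 3.1399 -0.0035  0.2951] 24.625
[438.8, 178.2] [325.0, 250.5] [200.8, 327.8]
```

View pics/s11.png

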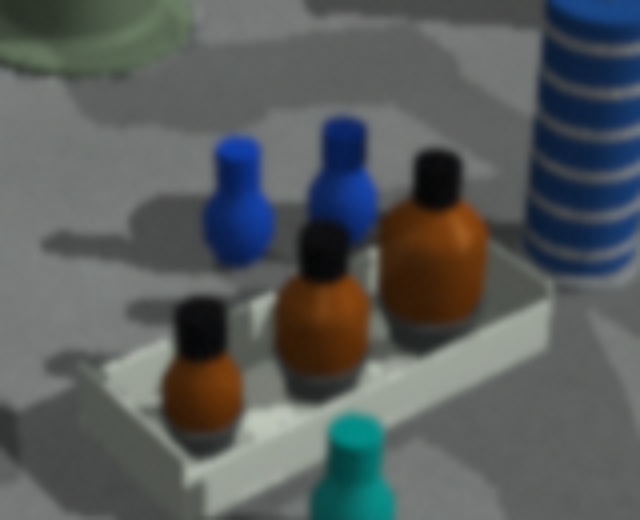

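View pics/w11.png

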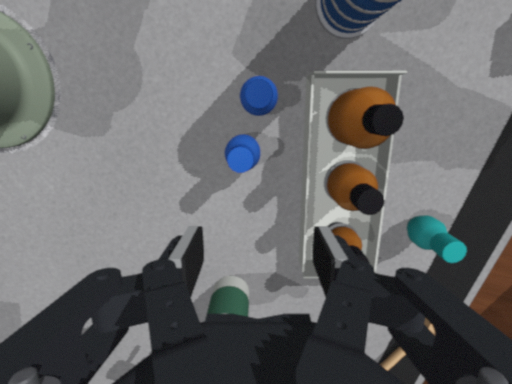

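View pics/t11.png

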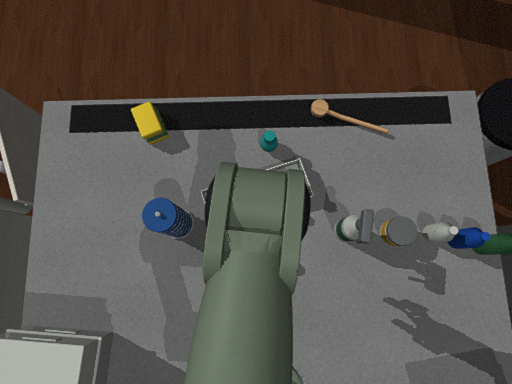

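View pics/s11f.png

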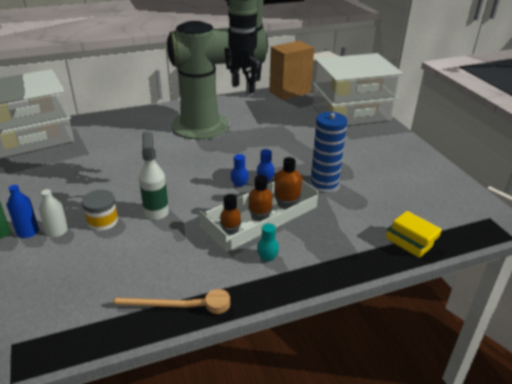

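Run:
```python
from plant import *
s=observe(); print(s["clock"],s["wrist_force"]); print(job_done())
```

```text
24.775 [ 0.18800242 -0.23694519  0.54970873]
the job is handed in; nothing more can be done
None
```

I moved the small flask, then the middle, then the large, each into the cup of its own size, and handed the job in at 24.8 s of the 70 s allowed. I gripped each by its cap, lowered it slowly and let go only once it touched down.

**Seating:** All three touched down at the height expected for fully home. The small and middle flasks met the cup at the same tool height they were lifted from (104.4 and 126.0 mm). The large one touched down at 146.5 mm, 13 mm above its lift height, which is the height of the cup floor.

**Final pictures:** All three flasks stand upright, and in the scene view each cap's middle is within about half a pixel of where a seated flask should put it. The roll, spray bottle, tub and look-alikes appear where they started, and the arm was clear of everything. The arm hid the caddy in the last top view, so that one couldn't confirm the seating.

**Disagreement:** My estimates of the large cup's position differed by about 3 mm along the row. I moved the flask over by 3 mm and felt about 1 N of sideways push just before touchdown. I moved it back 1 mm, and it then settled to home height.

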